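# Slide the brass blank out of its tray and lay it on the bench block

## Robot

A 6-joint arm with a two-finger parallel gripper is mounted at the origin on a cart in front of the work surface, level with it; the furniture and walls round the work are solid. World frame = base frame: x ahead of the robot, y to its left, z up, the work surface at z = 0. Lengths are in m, angles in degrees, forces in N, time in s.
With the tool pointing down it reaches from about 0.25 to 0.725 m from the base axis. Payload 9.7 kg.
Tool frame: the origin (TCP) lies at the very end of the fingers, on their centre line; the grasp point (between the pads) lies 19 mm behind it; y points along the fingers, x is the direction in which the jaws open and shut, and the axes are right-handed (so a half turn about y gives the same grasp; the last joint's range is limited). The gripper opens to 85 mm and grips with 20 to 120 N. Pads are 22 mm wide; open, the fingers measure 114 mm over their backs; the gripper's body (76 mm by 85 mm) begins 54 mm behind the grasp point. The pads swing forward as they close: fully open they stand 13 mm farther back than shut.
Start: joints at [-64.859, 4.979, 10.078, 95.1, 0, 90], TCP at [0.234, -0.498, 0.231] pointing down, gripper open.
Joint ranges: [-179.16, 179.16], [-48.56, 103.87], [-65.8, 70.77], [-126.05, 130.52], [-82.76, 87.17], [-180, 180]. Speed limits (degrees/s): [127.2, 127.2, 147.25, 180, 180, 180].

## Interface

Orientations are given as [roll, pitch, yaw] about the fixed x, y, z axes, in that order (R = Rz(yaw) Ry(pitch) Rx(roll)).
In Python, from workcell import bot gives the robot as it stands.
- The arm moves only by the shell command python3 -m jog 'ROWS' [FORCE]. ROWS is JSON, a list of rows, each an object with "rotation": the turn, a rotation vector about the world's x, y, z in degrees, a list of three; "travel": the shift along the world's x, y, z in mm, a list of three; "jaw": the gripper command: -1 is shut, 1 is fully open, values between are in proportion. In form: [{"rotation": [rx, ry, rz], "travel": [x, y, z], "jaw": jaw}, ...]. A call has 1 to 8 rows; each row shifts and turns the commanded pose from where the row before left it; what a row does not reach is not made up. A row lasts 1/8 s, in which the tool goes at most 62.5 mm and 10.7 degrees, less where a joint would pass 70% of its speed; a pose out of reach is approached as far as the arm can. A call with a gripper value outside its range is refused whole. The fingers move at their own pace and stop on an object; FORCE is the grip in N (left out, the last holds). Time passes only in rows, so rows that do not move let the fingers close. It gives the time, the measured TCP pose, the force and the opening at its end, in the units of the state.
- bot.get_obs(): the state, without advancing time (a new reading comes with each control period).
- bot.camera(name): name is "side" or "top" or "wrist"; returns the picture (420x560x3 uint8, red, green, blue); there is no depth.
- bot.camera_params(name): a dict with "K" (3x3 intrinsics, pixels), "view" (4x4, takes a point from world to camera coordinates). Camera axes: x right, y up, looking along -z (the intrinsics and any distortion apply to the point x, -y, -z); pixel columns grow to the right and rows downward; lengths in m; the calibration is good to about 2 mm. A picture is of the moment at which its call begins: read the wrist's pose just before it. camera_params takes no time and is no camera call; for the wrist camera it gives the pose at the moment of the call.
- bot.job_done(): hands the job in, once; it reports no verdict.
Trained networks look in the newest picture that a camera, given by its name, has taken for a name from the list of things; names that differ only in an ending like _2 or _b are one class to them, and where a whole thing is asked for, a point or a joint stands for the part that bears it (a point fixed in the world has none). Each returns a list of dicts, best first, with "score" (0 to 1); they miss things now and then, are a little off and sometimes report something else, mostly with a low value. They report only what shows in the picture. A call takes as long as a camera call.
- bot.recognise(camera, thing): "xy" ([column, row] in pixels, amid what is visible of it).
- bot.trace(camera, thing): "mask" (420x560 bool, what is visible of it) and "xy" ([column, row] in pixels, amid what is visible of it).
The state is a dict: "time": time; "q": joint angles; "qd": joint speeds; "joint_efforts": joint torques, N m; "ee_pos": TCP position; "tcp_rot": TCP orientation; "wrist_force": force on the tool from outside, world axes, zero at the start; "torque": the same for the moment, N m; "opening": finger opening in m.
Only numpy, scipy, OpenCV 4.12 (cv2) and the standard library are available. Lean on these libraries where they do the work, as an engineer would, in place of code of your own. Each camera call takes 0.05 s, during which the arm holds its last target.

## Task

The thin brass blank lies sunk between the rails of its tray, where it cannot be gripped. Press on it lightly with a closed gripper and slide it out over the tray's open end, without letting it fall, until enough sticks out to take it by its two long sides; then lay it flat, centred and lengthwise on the steel bench block and let go. About 10 N of pressure moves it against its spring brake; never drag the soft brass under more than 14 N, touch down gently, and leave the block and the things around where they are.

Things in the scene. Friction and masses are not known exactly. Their poses are not given: they have to be found in the camera images.
- blank_center (a point): Brass-coloured flat plate (the blank), 120 x 60 x 3 mm, 0.15 to 0.22 kg. Point: its centre, half-way through its thickness; x along its length (+x to the tray's closed end at the start), y across its width, z up. Starts flat on the tray floor, its rear end 0 to 4 mm from the back rail, its front end 14 to 18 mm inside the open end, its top 2 mm below the rails.
- tray: Fixed tray: bed 150 (x) x 90 (y) mm, grey floor 34 mm above the bench. Origin: centre of its underside; x points from open to closed end, z up. Rails, 5 mm higher than the floor, run along both sides (13.5 mm wide, channel 63 mm wide) and across the back (12 mm wide). A spring brake in the rail at -y holds the blank with about 1 N of drag; fingertips grip it poorly: press with about 8 to 12 N to drag it.
- tray_mouth (a point): Middle of the tray's open end, on the front edge of its floor, 75 mm from the tray's centre, 34 mm above the bench; axes as the tray's. The blank slides out past it in -x, and drops off once half its length is out. In front of it there is free room down to the bench.
- block_top (a point): Loose ground-steel bench block standing on the bench, 44 x 68 mm and 28 mm high, 0.68 kg. The point is the centre of its top face; x runs along its 44 mm width, y along its 68 mm length, z up.
- flux_bottle: White bottle with a red lid, 55 x 55 x 104 mm, loose bystander; origin at the centre of its underside.
- spool: Black spool of solder wire lying flat, 52 mm across, 25 mm high, loose bystander; origin at the centre of its underside.
- cup: Small round grey cup, 56 mm across, 18 mm high, loose bystander; origin at the centre of its underside.

How it is judged:
By the outcome, as a careful person would: the job done as asked, in the order asked, and still so for the second after the job is handed in, with the robot touching nothing.
It also fails if it takes over 72 s, if anything falls off the work surface, if the arm or the gripper's body presses on something with over 40 N, if the wrist force passes 120 N, or if a joint passes its speed limit or range.

## Working session

There is one attempt and no reset: what is moved stays moved. The work goes in short steps, Python scripts to look and compute and a shell command to move; the robot and the scene stay as the last step left them, time stands still between calls to the robot, and variables do not carry over. Pictures are saved under pics/ and viewed, and the job is handed in when it is done.

```bash
ls; mkdir -p pics; python3 - <<'E'
from workcell import bot
import cv2
print(bot.get_obs())
for c in ["side","top","wrist"]:
    im=bot.camera(c); cv2.imwrite(f"pics/{c}0.png",im[:,:,::-1])
    p=bot.camera_params(c); print(c,p)
    if c!="wrist":
        for t in ["blank_center","tray","tray_mouth","block_top","flux_bottle","spool","cup"]:
            print(t,[(round(d["score"],2),[round(float(v),1) for v in d["xy"]]) for d in bot.recognise(c,t)][:3])
E
```

```text
pics
{'time': 0.0, 'q': array([-6.48576464e+01,  5.01267125e+00,  1.00343744e+01,  9.51005709e+01,
       -9.58874083e-06,  9.00021202e+01]), 'qd': array([-0.12360602,  0.05282448, -0.03757138, -0.00308209, -0.07424367,
        0.05758789]), 'joint_efforts': array([-1.07719210e-03, -5.20384991e+01,  4.64810407e+01,  1.61716773e-02,
       -1.24354742e-04,  9.15036580e-08]), 'ee_pos': array([ 0.23357767, -0.49767702,  0.23056729]), 'tcp_rot': array([-9.00000125e+01,  7.88677944e-02, -6.48597665e+01]), 'wrist_force': array([ 0.2055004 ,  0.20921315, -1.09409728]), 'torque': array([-0.02061276,  0.01097398,  0.06001029]), 'opening': 0.08498301007132325}
side {'K': array([[456.07271369,   0.        , 274.90508252],
       [  0.        , 456.07271369, 207.04390378],
       [  0.        ,   0.        ,   1.        ]]), 'view': array([[-0.86021744, -0.50926983,  0.02588825,  0.52082022],
       [ 0.23494825, -0.3507741 ,  0.90650805, -0.19304966],
       [-0.45257627,  0.78587643,  0.42139405, -0.82338934],
       [ 0.        ,  0.        ,  0.        ,  1.        ]])}
blank_center [(0.95, 
[... 731 characters left out ...]
]), (0.26, [270.8, 131.4])]
block_top [(0.74, [256.6, 208.2]), (0.55, [342.4, 206.7])]
flux_bottle [(0.61, [266.3, 132.4])]
spool [(0.69, [415.9, 262.0])]
cup [(0.75, [148.3, 154.9])]
wrist {'K': array([[302.03543492,   0.        , 280.19030858],
       [  0.        , 302.03543492, 210.0295189 ],
       [  0.        ,   0.        ,   1.        ]]), 'view': array([[ 4.25387317e-01, -9.05011164e-01, -6.50694627e-04,
        -5.49640037e-01],
       [ 8.63841414e-01,  4.06250256e-01, -2.97890486e-01,
         3.93131530e-02],
       [ 2.69858560e-01,  1.26156737e-01,  9.54599830e-01,
        -3.79390858e-01],
       [ 0.00000000e+00,  0.00000000e+00,  0.00000000e+00,
         1.00000000e+00]])}
```

View pics/side0.png

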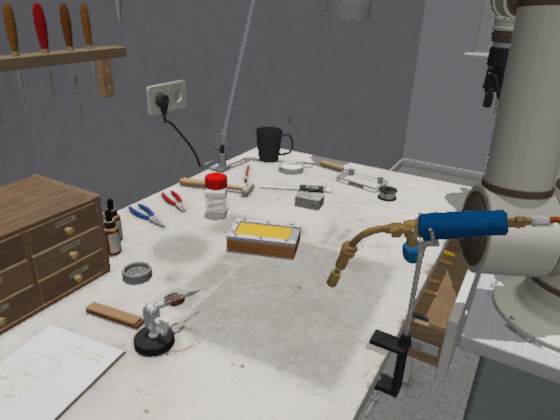

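View pics/top0.png

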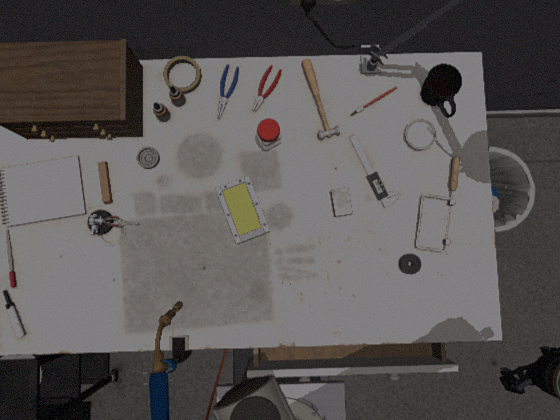

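```bash
python3 - <<'E'
import cv2
im=cv2.imread("pics/top0.png"); c=im[110:300,120:460]; cv2.imwrite("pics/top0z.png",cv2.resize(c,None,fx=2.3,fy=2.3,interpolation=cv2.INTER_CUBIC))
E
```

```text
(no output)
```

View pics/top0z.png

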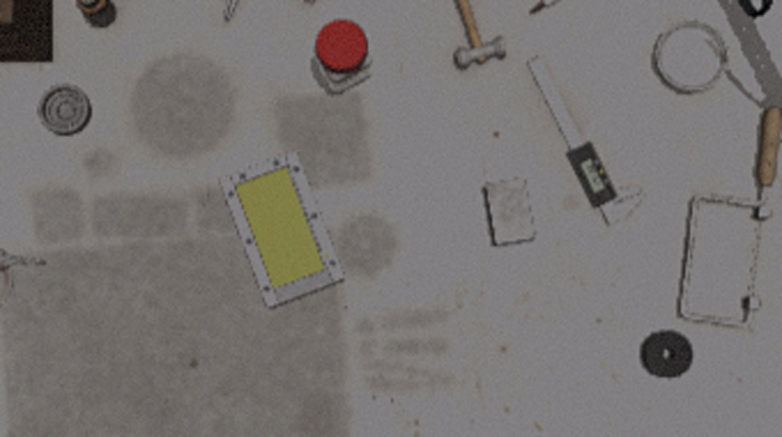

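The top view shows the tray at about (242,208). Its closed end points up the image (away from the robot), and the open end with bare floor is at about (253,235). The block is at (342,202), the bottle at (268,131), the spool at (409,264) and the cup at (148,157).

```bash
cat > h.py <<'E'
from workcell import bot
import numpy as np, cv2
def p2w(p,px,z):
    K,V=p["K"],p["view"]; R,t=V[:3,:3],V[:3,3]
    px=np.atleast_2d(px).astype(float)
    d=np.c_[(px[:,0]-K[0,2])/K[0,0],-(px[:,1]-K[1,2])/K[1,1],-np.ones(len(px))]
    D=d@R; C=-R.T@t
    s=(z-C[2])/D[:,2]
    return C+s[:,None]*D
def w2p(p,X):
    X=np.atleast_2d(X); c=X@p["view"][:3,:3].T+p["view"][:3,3]
    return np.c_[p["K"][0,0]*c[:,0]/-c[:,2]+p["K"][0,2], p["K"][1,1]*-c[:,1]/-c[:,2]+p["K"][1,2]]
def rect(p,mask,z,hull=True):
    cs,_=cv2.findContours(mask.astype(np.uint8),cv2.RETR_EXTERNAL,cv2.CHAIN_APPROX_NONE)
    c=max(cs,key=cv2.contourArea)[:,0,:]
    w=p2w(p,c,z)[:,:2]
    r=cv2.minAreaRect((w*1000).astype(np.float32)); return r, cv2.boxPoints(r)
E
python3 - <<'E'
from h import *
bot.camera("top"); p=bot.camera_params("top")
for t,z in [("blank_center",.037),("tray",.039),("block_top",.028),("flux_bottle",.104),("spool",.025),("cup",.018)]:
    for d in bot.trace("top",t)[:2]:
        r,b=rect(p,d["mask"],z); print(t,round(d["score"],2),np.round(d["xy"]),np.round(r[0],1),np.round(r[1],1),round(r[2],1),np.round(b).tolist())
E
```

```text
blank_center 0.62 [240. 209.] [585.5  84.4] [121.1  62. ] 19.7 [[518.0, 93.0], [539.0, 35.0], [653.0, 76.0], [632.0, 134.0]]
tray 0.67 [254. 205.] [583.8  82.3] [152.4  93.4] 20.3 [[496.0, 100.0], [529.0, 12.0], [671.0, 65.0], [639.0, 153.0]]
block_top 0.97 [339. 206.] [ 596.6 -166.7] [73.4 48.3] 7.3 [[557.0, -147.0], [563.0, -195.0], [636.0, -186.0], [630.0, -138.0]]
flux_bottle 0.98 [269. 132.] [756.2  12.9] [55.4 73.8] 88.6 [[719.0, -14.0], [792.0, -16.0], [794.0, 40.0], [720.0, 42.0]]
spool 0.85 [413. 265.] [ 438.1 -332.2] [53.  49.7] 88.4 [[413.0, -358.0], [462.0, -359.0], [464.0, -306.0], [414.0, -305.0]]
cup 0.67 [146. 156.] [725.7 322.7] [53.6 57.6] 89.9 [[697.0, 296.0], [754.0, 296.0], [755.0, 349.0], [697.0, 350.0]]
cup 0.32 [250. 204.] [585.3  83.2] [155.   91.9] 20.0 [[497.0, 100.0], [528.0, 14.0], [674.0, 67.0], [642.0, 153.0]]
```

```bash
python3 -m jog '[{"rotation":[0,0,0],"travel":[33,50,0],"jaw":-1},{"rotation":[0,0,0],"travel":[33,50,0],"jaw":-1},{"rotation":[0,0,0],"travel":[33,50,0],"jaw":-1},{"rotation":[0,0,0],"travel":[33,50,0],"jaw":-1},{"rotation":[0,0,0],"travel":[33,50,0],"jaw":-1},{"rotation":[0,0,0],"travel":[33,50,0],"jaw":-1},{"rotation":[0,0,-5],"travel":[33,50,0],"jaw":-1},{"rotation":[0,0,0],"travel":[20,30,0],"jaw":-1}]' 30
python3 - <<'E'
from h import *
p=bot.camera_params("wrist")
im=bot.camera("wrist"); cv2.imwrite("pics/w1.png",im[:,:,::-1]);print(bot.get_obs()["ee_pos"],bot.get_obs()["tcp_rot"], -p["view"][:3,:3].T@p["view"][:3,3])
for t,z in [("blank_center",.037),("tray",.039),("block_top",.028)]:
    for d in bot.trace("wrist",t)[:2]:
        r,b=rect(p,d["mask"],z); print(t,round(d["score"],2),np.round(d["xy"]),np.round(r[0],1),np.round(r[1],1),round(r[2],1),np.round(b).tolist())
E
```

```text
time: 2.2
ee_pos: [0.4857, -0.1155, 0.2313]
tcp_rot: [-90.0, 0.0, -69.8]
wrist_force: [0.4, -0.9, 0.6]
opening: -0.0002
[ 0.48713096 -0.11345258  0.2309217 ] [-8.99350890e+01  6.12080925e-02 -6.97033581e+01] [ 0.55676013 -0.08927592  0.37355395]
blank_center 0.94 [123.  46.] [566.1  77.4] [79.5 60.9] 20.2 [[518.0, 92.0], [539.0, 35.0], [614.0, 63.0], [593.0, 120.0]]
tray 0.94 [157.  60.] [559.7  68.7] [ 97.  100.2] 19.7 [[497.0, 99.0], [531.0, 5.0], [622.0, 38.0], [588.0, 132.0]]
block_top 0.78 [358. 105.] [ 596.7 -164.6] [68.3 49.2] 8.4 [[559.0, -145.0], [567.0, -194.0], [634.0, -184.0], [627.0, -135.0]]
```

View pics/w1.png

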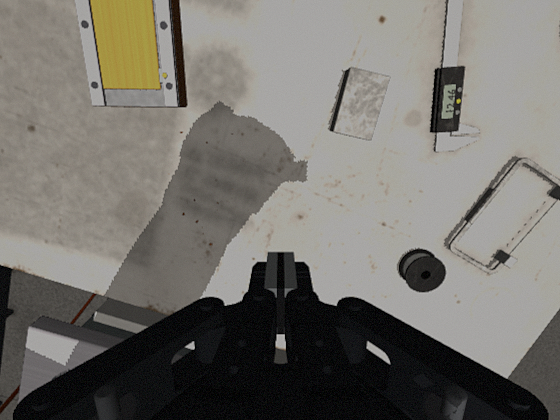

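The wrist picture shows the blank and the tray mouth at the upper left (blank front edge about (95..160, 88)) and the block's top face at about (362,104), with its dark side face on the left. It agrees with the top camera.

```bash
python3 - <<'E'
import cv2
im=cv2.imread("pics/w1.png"); a=cv2.resize(im[55:150,310:410],None,fx=6,fy=6,interpolation=cv2.INTER_CUBIC); cv2.imwrite("pics/w1b.png",a)
a=cv2.resize(im[0:115,70:200],None,fx=5,fy=5,interpolation=cv2.INTER_CUBIC); cv2.imwrite("pics/w1t.png",a)
E
```

```text
(no output)
```

View pics/w1b.png

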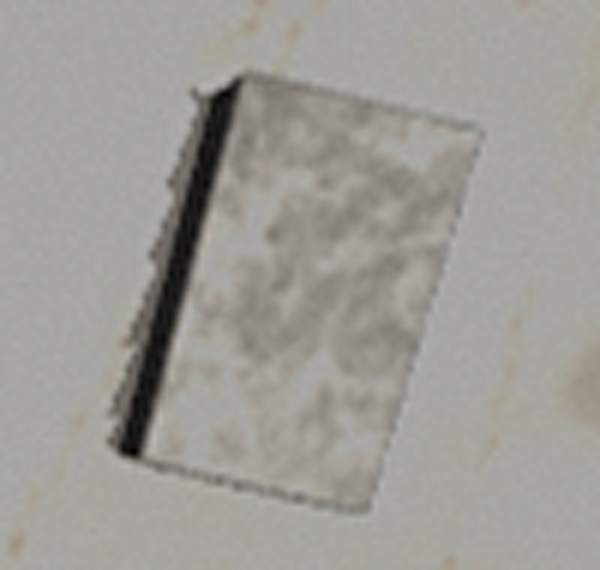

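View pics/w1t.png

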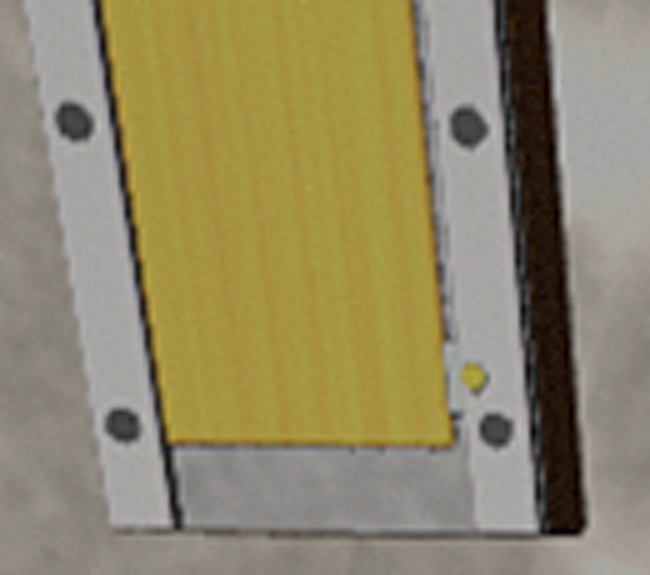

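```bash
python3 - <<'E'
from h import *
p=bot.camera_params("wrist")
def q(pts,s,o,z): return p2w(p,(np.array(pts)+.5)/s-.5+np.array(o),z)[:,:2]*1000
def show(n,w): print(n,np.round(w,1).tolist(),np.round(w.mean(0),1),[ (round(float(np.hypot(*d)),1),round(float(np.degrees(np.arctan2(d[1],d[0]))),1)) for d in np.roll(w,-1,0)-w])
show("block",q([(243,75),(485,130),(368,512),(143,455)],6,(310,55),.028))
show("blankfront",q([(168,443),(453,443)],5,(70,0),.037))
show("trayfront_top",q([(112,528),(540,528)],5,(70,0),.039))
show("floorfront",q([(180,528),(475,528)],5,(70,0),.034))
w=q([(103,0),(168,443)],5,(70,0),.037);show("left",w)
w=q([(415,0),(453,443)],5,(70,0),.037);show("right",w)
w=q([(30,0),(112,528)],5,(70,0),.039);show("lo",w)
w=q([(495,0),(540,528)],5,(70,0),.039);show("ro",w)
E
```

```text
block [[626.4, -142.6], [633.0, -186.0], [566.6, -194.9], [561.5, -151.6]] [ 596.9 -168.7] [(43.9, -81.3), (67.0, -172.3), (43.6, 96.7), (65.5, 7.9)]
blankfront [[517.7, 90.6], [538.1, 35.2]] [527.9  62.9] [(59.1, -69.7), (59.1, 110.3)]
trayfront_top [[497.3, 97.5], [528.3, 13.4]] [512.8  55.5] [(89.6, -69.7), (89.6, 110.3)]
floorfront [[501.4, 86.8], [523.1, 27.9]] [512.3  57.4] [(62.7, -69.7), (62.7, 110.3)]
left [[592.2, 116.7], [517.7, 90.6]] [555.  103.7] [(79.0, -160.7), (79.0, 19.3)]
right [[613.0, 60.6], [538.1, 35.2]] [575.5  47.9] [(79.0, -161.2), (79.0, 18.8)]
lo [[587.2, 128.5], [497.3, 97.5]] [542.3 113. ] [(95.1, -161.0), (95.1, 19.0)]
ro [[617.9, 45.4], [528.3, 13.4]] [573.1  29.4] [(95.1, -160.4), (95.1, 19.6)]
```

```bash
python3 -m jog '[{"rotation":[0,0,0],"travel":[25,41,-30],"jaw":-1},{"rotation":[0,0,0],"travel":[25,41,-30],"jaw":-1},{"rotation":[0,0,0],"travel":[25,41,-30],"jaw":-1},{"rotation":[0,0,0],"travel":[25,41,-30],"jaw":-1},{"rotation":[0,0,0],"travel":[25,41,-30],"jaw":-1},{"rotation":[0,0,0],"travel":[0,0,0],"jaw":-1},{"rotation":[0,0,0],"travel":[0,0,0],"jaw":-1}]'
python3 - <<'E'
from h import *
for i in range(3):
  im=bot.camera("wrist"); o=bot.get_obs();print(o["time"],o["ee_pos"],o["tcp_rot"],o["wrist_force"],o["q"].round(1))
cv2.imwrite("pics/w2.png",im[:,:,::-1])
E
```

```text
time: 3.28
ee_pos: [0.6095, 0.0859, 0.0816]
tcp_rot: [-90.0, -0.0, -69.9]
wrist_force: [0.5, -0.3, 0.1]
opening: 0.0001
3.325 [0.60975028 0.0856787  0.08225411] [-8.99516474e+01 -2.39300073e-02 -6.99424902e+01] [-0.05814901 -0.17017921 -0.23508427] [  8.   13.5   3.3  79.7  -0.  167.9]
3.375 [0.60987272 0.08564861 0.08259512] [-8.99147886e+01 -2.94144949e-02 -6.99563467e+01] [ 0.35187061 -0.82712029  0.28953104] [  8.   13.5   3.3  79.7  -0.  168. ]
3.425 [0.6099134 0.0857287 0.0826774] [-8.99002775e+01 -3.03197782e-02 -6.99598229e+01] [ 0.7457279  -0.33948639  0.50730669] [  8.   13.5   3.3  79.7  -0.  168. ]
```

View pics/w2.png

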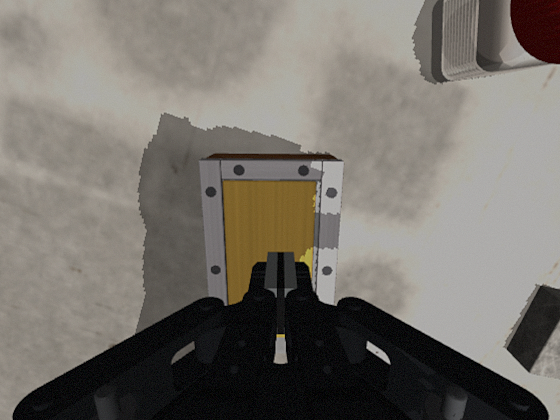

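The gripper is above the rear half of the blank. The back rail is at row 168 and the tray sides are at columns 203 and 340. I'll check the tray axis from this view.

```bash
python3 - <<'E'
from h import *
p=bot.camera_params("wrist")
def ray(px,z): return np.round(p2w(p,px,z)[:,:2]*1000,1)
b=ray([(203,159.5),(341,159.5)],.039); print("rear outer",b.tolist(),b.mean(0))
c=ray([(223,180),(316,180)],.037); print("blank rear",c.tolist(),c.mean(0))
u=np.array([np.cos(np.radians(20)),np.sin(np.radians(20))]);v=np.array([-u[1],u[0]])
m=np.array([512.6,56.4])
for n,x in [("rear",b.mean(0)),("blankrear",c.mean(0)),("tcp",bot.get_obs()["ee_pos"][:2]*1000)]: print(n,(x-m)@u,(x-m)@v)
print(np.degrees(np.arctan2(*(b.mean(0)-m)[::-1])))
E
```

```text
rear outer [[640.8, 147.6], [669.9, 68.2]] [655.35 107.9 ]
blank rear [[632.3, 132.6], [652.5, 77.4]] [642.4 105. ]
rear 151.75515899846027 -0.42920548926487734
blankrear 138.59428114363837 1.2748467665233665
tcp 101.47568520057476 -5.723179058686707
19.83795214824608
```

```bash
python3 -m jog '[{"rotation":[0,0,0],"travel":[-2,5.5,-10],"jaw":-1},{"rotation":[0,0,0],"travel":[0,0,-10],"jaw":-1},{"rotation":[0,0,0],"travel":[0,0,-8],"jaw":-1},{"rotation":[0,0,0],"travel":[0,0,-6],"jaw":-1},{"rotation":[0,0,0],"travel":[0,0,-4],"jaw":-1},{"rotation":[0,0,0],"travel":[0,0,-2],"jaw":-1},{"rotation":[0,0,0],"travel":[0,0,0],"jaw":-1},{"rotation":[0,0,0],"travel":[0,0,0],"jaw":-1}]'
```

```text
time: 4.42
ee_pos: [0.6078, 0.0927, 0.0416]
tcp_rot: [-90.0, -0.0, -69.9]
wrist_force: [0.2, -0.2, -0.0]
opening: -0.0001
```

```bash
python3 -m jog '[{"rotation":[0,0,0],"travel":[0,0,-1],"jaw":-1},{"rotation":[0,0,0],"travel":[0,0,-1],"jaw":-1},{"rotation":[0,0,0],"travel":[0,0,-1],"jaw":-1},{"rotation":[0,0,0],"travel":[0,0,-0.5],"jaw":-1},{"rotation":[0,0,0],"travel":[0,0,0],"jaw":-1}]'
```

```text
time: 5.05
ee_pos: [0.6076, 0.0926, 0.0377]
tcp_rot: [-90.0, 0.0, -69.9]
wrist_force: [-0.0, -0.6, -0.3]
opening: 0.0003
```

```bash
python3 -m jog '[{"rotation":[0,0,0],"travel":[0,0,-0.5],"jaw":-1},{"rotation":[0,0,0],"travel":[0,0,0],"jaw":-1}]'
```

```text
time: 5.3
ee_pos: [0.6076, 0.0926, 0.0372]
tcp_rot: [-90.0, 0.0, -69.9]
wrist_force: [0.4, 0.1, -0.4]
opening: -0.0
```

```bash
python3 -m jog '[{"rotation":[0,0,0],"travel":[0,0,-0.5],"jaw":-1},{"rotation":[0,0,0],"travel":[0,0,0],"jaw":-1}]'
```

```text
time: 5.55
ee_pos: [0.6077, 0.0926, 0.0371]
tcp_rot: [-90.0, -0.0, -69.9]
wrist_force: [-0.7, 0.3, 3.4]
opening: 0.0001
```

```bash
python3 -m jog '[{"rotation":[0,0,0],"travel":[0,0,-0.4],"jaw":-1},{"rotation":[0,0,0],"travel":[0,0,0],"jaw":-1}]'
```

```text
time: 5.8
ee_pos: [0.6079, 0.0926, 0.0371]
tcp_rot: [-90.0, -0.0, -69.9]
wrist_force: [-1.4, -0.4, 6.6]
opening: 0.0
```

```bash
python3 -m jog '[{"rotation":[0,0,0],"travel":[0,0,-0.4],"jaw":-1},{"rotation":[0,0,0],"travel":[0,0,0],"jaw":-1}]'; python3 - <<'E'
from h import *
f=[]
for i in range(3):
  bot.camera("top"); o=bot.get_obs(); f.append(o["wrist_force"])
print(np.round(f,1),o["ee_pos"])
E
```

```text
time: 6.05
ee_pos: [0.6081, 0.0927, 0.0371]
tcp_rot: [-89.9, -0.0, -69.9]
wrist_force: [-2.6, -0.6, 7.1]
opening: -0.0001
[[-2.4  0.9  8.4]
 [-2.7 -0.4  7.9]
 [-2.  -0.5  8.1]] [0.60808721 0.09267726 0.03707013]
```

```bash
python3 -m jog '[{"rotation":[0,0,0],"travel":[0,0,-0.2],"jaw":-1},{"rotation":[0,0,0],"travel":[-0.94,-0.34,0],"jaw":-1},{"rotation":[0,0,0],"travel":[-0.94,-0.34,0],"jaw":-1},{"rotation":[0,0,0],"travel":[-0.94,-0.34,0],"jaw":-1},{"rotation":[0,0,0],"travel":[-0.94,-0.34,0],"jaw":-1}]'; python3 - <<'E'
from h import *
for i in range(2):
  im=bot.camera("top"); o=bot.get_obs(); print(np.round(o["wrist_force"],1),o["ee_pos"].round(4))
E
```

```text
time: 6.82
ee_pos: [0.6051, 0.0916, 0.0371]
tcp_rot: [-89.8, -0.0, -69.9]
wrist_force: [1.6, 1.3, 6.5]
opening: -0.0
[1.8 1.3 6.8] [0.605  0.0916 0.0371]
[0.4 1.1 7.5] [0.605  0.0915 0.0371]
```

```bash
python3 -m jog '[{"rotation":[0,0,0],"travel":[0,0,-0.3],"jaw":-1},{"rotation":[0,0,0],"travel":[-1.41,-0.51,0],"jaw":-1},{"rotation":[0,0,0],"travel":[-1.41,-0.51,0],"jaw":-1},{"rotation":[0,0,0],"travel":[-1.41,-0.51,0],"jaw":-1},{"rotation":[0,0,0],"travel":[-1.41,-0.51,0],"jaw":-1}]'; python3 - <<'E'
from h import *
p=bot.camera_params("top")
for i in range(2):
  im=bot.camera("top"); o=bot.get_obs(); print(np.round(o["wrist_force"],1),o["ee_pos"].round(4))
cv2.imwrite("pics/t3.png",cv2.resize(im[160:260,190:310],None,fx=6,fy=6,interpolation=cv2.INTER_CUBIC)[:,:,::-1])
im=bot.camera("side");cv2.imwrite("pics/s3.png",cv2.resize(im[200:270,210:320],None,fx=6,fy=6,interpolation=cv2.INTER_CUBIC)[:,:,::-1])
E
```

```text
time: 7.55
ee_pos: [0.5997, 0.0896, 0.0371]
tcp_rot: [-89.8, -0.0, -69.9]
wrist_force: [1.9, 1.5, 7.8]
opening: -0.0001
[1.1 1.2 7.8] [0.5995 0.0896 0.0371]
[0.1 0.7 8.6] [0.5995 0.0895 0.0371]
```

View pics/t3.png

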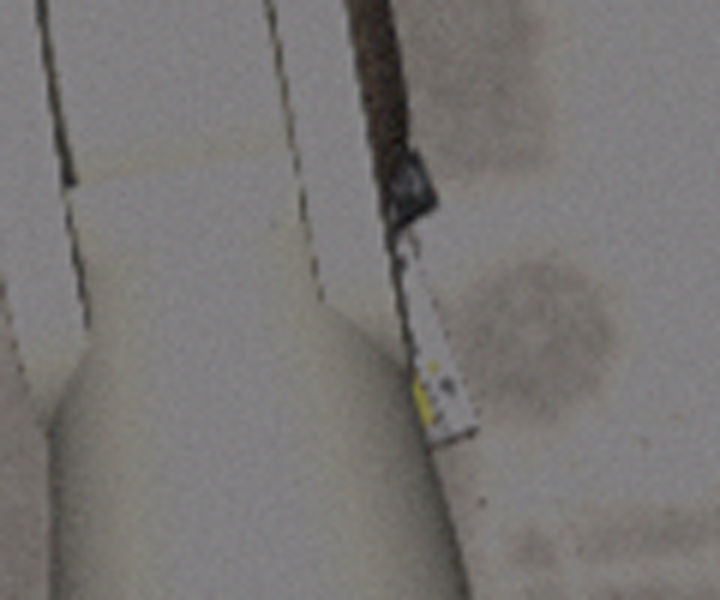

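View pics/s3.png

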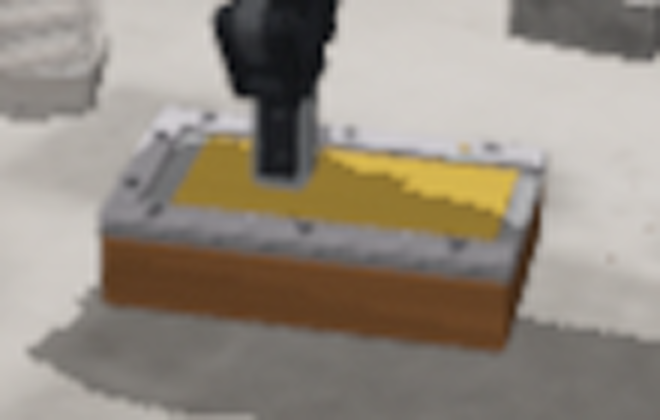

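The side view confirms that the blank moved with the finger: bare floor now shows at the rear, and the front is nearing the mouth. I'll continue in short checked slides.

```bash
python3 -m jog '[{"rotation":[0,0,0],"travel":[-1.88,-0.68,-0.1],"jaw":-1},{"rotation":[0,0,0],"travel":[-1.88,-0.68,0],"jaw":-1},{"rotation":[0,0,0],"travel":[-1.88,-0.68,0],"jaw":-1},{"rotation":[0,0,0],"travel":[-1.88,-0.68,0],"jaw":-1},{"rotation":[0,0,0],"travel":[-1.88,-0.68,0],"jaw":-1}]'; python3 -m jog '[{"rotation":[0,0,0],"travel":[-1.88,-0.68,0],"jaw":-1}]'
```

```text
time: 8.32
ee_pos: [0.5903, 0.0862, 0.0371]
tcp_rot: [-89.8, -0.0, -69.8]
wrist_force: [1.8, 1.8, 9.2]
opening: 0.0002
time: 8.45
ee_pos: [0.5885, 0.0856, 0.0371]
tcp_rot: [-89.8, -0.0, -69.8]
wrist_force: [2.0, 1.2, 9.2]
opening: 0.0001
```

```bash
python3 -m jog '[{"rotation":[0,0,0],"travel":[-1.88,-0.68,0],"jaw":-1},{"rotation":[0,0,0],"travel":[-1.88,-0.68,0],"jaw":-1},{"rotation":[0,0,0],"travel":[-1.88,-0.68,0],"jaw":-1},{"rotation":[0,0,0],"travel":[-1.88,-0.68,0],"jaw":-1}]';  python3 -m jog '[{"rotation":[0,0,0],"travel":[-1.88,-0.68,0],"jaw":-1},{"rotation":[0,0,0],"travel":[-1.88,-0.68,0],"jaw":-1},{"rotation":[0,0,0],"travel":[-1.88,-0.68,0],"jaw":-1}]'
python3 - <<'E'
from h import *
p=bot.camera_params("wrist"); im=bot.camera("wrist"); cv2.imwrite("pics/w4.png",im[120:320,150:400][:,:,::-1].repeat(3,0).repeat(3,1)); o=bot.get_obs(); print(np.round(o["wrist_force"],1),o["ee_pos"].round(4))
im=bot.camera("side");cv2.imwrite("pics/s4.png",cv2.resize(im[200:270,210:320],None,fx=6,fy=6,interpolation=cv2.INTER_CUBIC)[:,:,::-1])
E
```

```text
time: 8.95
ee_pos: [0.581, 0.0829, 0.0371]
tcp_rot: [-89.8, -0.0, -69.8]
wrist_force: [2.2, 1.9, 8.0]
opening: 0.0003
time: 9.32
ee_pos: [0.5753, 0.0809, 0.037]
tcp_rot: [-89.8, -0.0, -69.8]
wrist_force: [1.6, 2.2, 8.2]
opening: 0.0001
[1.1 1.8 9.1] [0.5751 0.0808 0.0371]
```

View pics/w4.png

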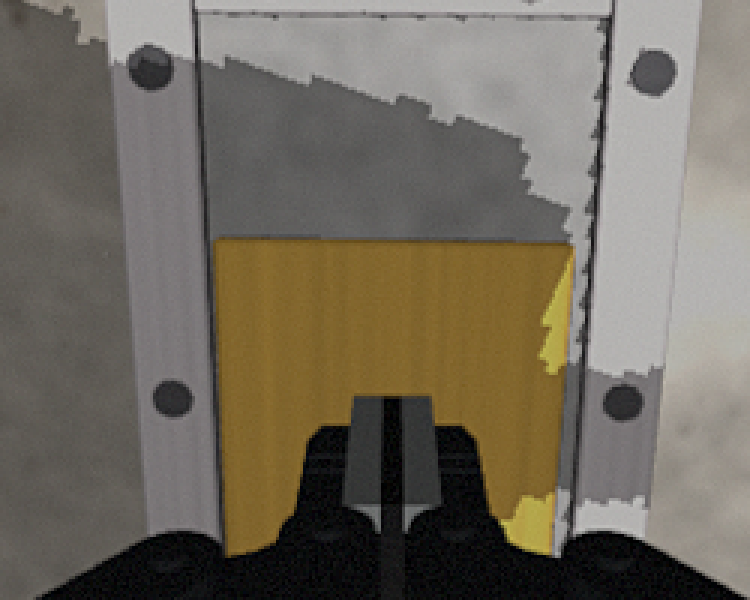

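View pics/s4.png

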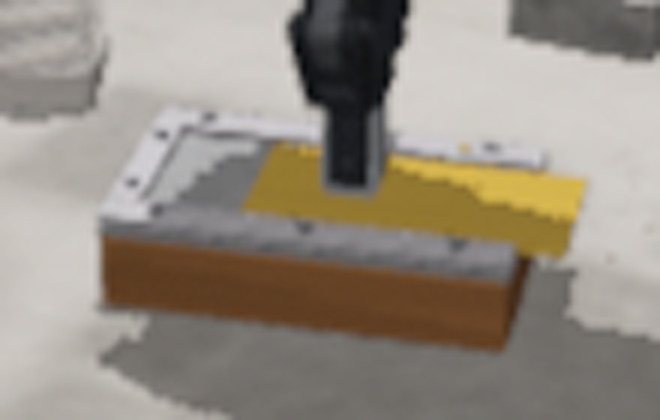

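The blank is riding with the finger. Its rear edge is at wrist pixel (222..341, 200), bare floor lies behind it, and the front overhangs the mouth.

```bash
cat >> h.py <<'E'
U=np.array([np.cos(np.radians(19.9)),np.sin(np.radians(19.9))]);Vv=np.array([-U[1],U[0]]);M=np.array([512.6,56.4])
def loc(x): return np.round([(x-M)@U,(x-M)@Vv],1)
E
python3 - <<'E'
from h import *
p=bot.camera_params("wrist")
w=p2w(p,np.array([(217,240),(572,243)])/3+np.array([150,120]),.037)[:,:2]*1000
print(w, loc(w.mean(0)), loc(bot.get_obs()["ee_pos"][:2]*1000))
E
```

```text
[[599.50177191 120.11504808]
 [619.00711299  65.61532584]] [103.3   1.4] [67.1  1.7]
```

```bash
python3 -m jog '[{"rotation":[0,0,0],"travel":[-1.88,-0.68,0],"jaw":-1},{"rotation":[0,0,0],"travel":[-1.88,-0.68,0],"jaw":-1},{"rotation":[0,0,0],"travel":[-1.88,-0.68,0],"jaw":-1},{"rotation":[0,0,0],"travel":[-1.88,-0.68,0],"jaw":-1}]';  python3 -m jog '[{"rotation":[0,0,0],"travel":[-1.88,-0.68,0],"jaw":-1},{"rotation":[0,0,0],"travel":[-1.88,-0.68,0],"jaw":-1},{"rotation":[0,0,0],"travel":[-1.88,-0.68,0],"jaw":-1}]'
```

```text
time: 9.93
ee_pos: [0.5678, 0.0782, 0.037]
tcp_rot: [-89.8, -0.0, -69.8]
wrist_force: [1.8, 2.2, 9.1]
opening: 0.0001
time: 10.3
ee_pos: [0.5621, 0.0762, 0.0371]
tcp_rot: [-89.8, -0.0, -69.8]
wrist_force: [0.5, 1.5, 8.6]
opening: -0.0006
```

```bash
python3 -m jog '[{"rotation":[0,0,0],"travel":[-1.88,-0.68,0],"jaw":-1},{"rotation":[0,0,0],"travel":[-1.88,-0.68,0],"jaw":-1},{"rotation":[0,0,0],"travel":[-1.88,-0.68,0],"jaw":-1},{"rotation":[0,0,0],"travel":[-1.88,-0.68,0],"jaw":-1}]';  python3 -m jog '[{"rotation":[0,0,0],"travel":[-1.88,-0.68,0],"jaw":-1},{"rotation":[0,0,0],"travel":[-1.88,-0.68,0],"jaw":-1}]'
python3 - <<'E'
from h import *
p=bot.camera_params("wrist"); im=bot.camera("wrist"); cv2.imwrite("pics/w5.png",im[120:320,150:400][:,:,::-1].repeat(3,0).repeat(3,1)); o=bot.get_obs(); print(np.round(o["wrist_force"],1),o["ee_pos"].round(4),loc(o["ee_pos"][:2]*1000))
E
```

```text
time: 10.8
ee_pos: [0.5546, 0.0735, 0.0371]
tcp_rot: [-89.8, -0.0, -69.8]
wrist_force: [2.0, 2.0, 9.6]
opening: -0.0
time: 11.05
ee_pos: [0.5508, 0.0722, 0.0371]
tcp_rot: [-89.8, 0.0, -69.8]
wrist_force: [0.6, 3.6, 9.3]
opening: -0.0005
[1.4 2.7 8.8] [0.5506 0.0721 0.037 ] [41.1  1.8]
```

View pics/w5.png

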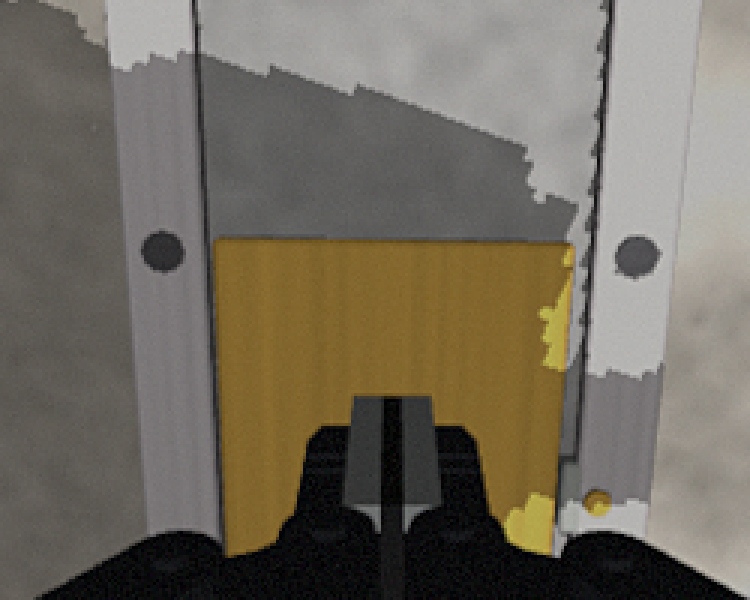

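The blank sits in the same place relative to the finger, so it did not slip; overhang is about 43 mm. I'll slide 3 mm more, then lift off.

```bash
python3 -m jog '[{"rotation":[0,0,0],"travel":[-1.41,-0.51,0],"jaw":-1},{"rotation":[0,0,0],"travel":[-1.41,-0.51,0],"jaw":-1},{"rotation":[0,0,0],"travel":[0,0,0],"jaw":-1},{"rotation":[0,0,0],"travel":[0,0,2],"jaw":-1},{"rotation":[0,0,0],"travel":[0,0,10],"jaw":-1},{"rotation":[0,0,0],"travel":[0,0,40],"jaw":-1},{"rotation":[0,0,0],"travel":[-20,-7,45],"jaw":-1},{"rotation":[0,0,0],"travel":[-50,-18,0],"jaw":1}]'
python3 -m jog '[{"rotation":[0,0,0],"travel":[-40,-15,0],"jaw":1},{"rotation":[0,0,0],"travel":[0,0,0],"jaw":1},{"rotation":[0,0,0],"travel":[0,0,0],"jaw":1}]'
python3 - <<'E'
from h import *
im=bot.camera("wrist"); p=bot.camera_params("wrist"); cv2.imwrite("pics/w6.png",im[:,:,::-1]); o=bot.get_obs(); print(np.round(o["wrist_force"],1),o["ee_pos"].round(4),loc(o["ee_pos"][:2]*1000),o["opening"])
for t,z in [("blank_center",.037),("tray",.039)]:
    for d in bot.trace("wrist",t)[:1]:
        r,b=rect(p,d["mask"],z); print(t,round(d["score"],2),np.round(r[1],1),round(r[2],1),[loc(x).tolist() for x in b])
im=bot.camera("side"); cv2.imwrite("pics/s6.png",cv2.resize(im[180:280,200:340],None,fx=5,fy=5)[:,:,::-1])
E
```

```text
time: 12.1
ee_pos: [0.4784, 0.0457, 0.1362]
tcp_rot: [-89.7, -0.1, -69.8]
wrist_force: [-0.3, -0.0, 0.0]
opening: 0.0173
time: 12.48
ee_pos: [0.437, 0.0305, 0.1329]
tcp_rot: [-89.9, -0.0, -69.9]
wrist_force: [0.2, 0.6, -0.3]
opening: 0.0722
[ 0.6 -0.2 -0.2] [0.4372 0.0306 0.1327] [-79.7   1.5] 0.07903845696316256
blank_center 0.9 [117.6  59.6] 19.6 [[-46.1, 32.8], [-46.4, -26.8], [71.2, -27.3], [71.5, 32.2]]
tray 0.65 [70.3 17. ] 20.0 [[0.4, -26.7], [0.4, -43.7], [70.7, -43.6], [70.7, -26.7]]
```

View pics/w6.png

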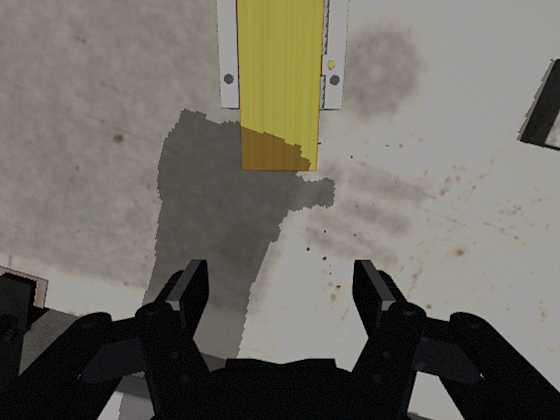

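View pics/s6.png

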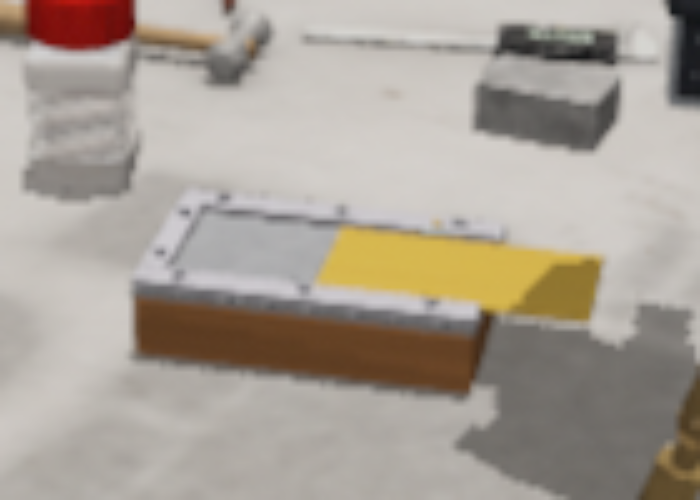

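The blank now sticks out about 46 mm and lies flat: front corners at (241,170) and (317,170), mouth corners at (221,108) and (343,108).

```bash
python3 - <<'E'
from h import *
p=bot.camera_params("wrist"); o=bot.get_obs()
for n,a,z in [("front",[(241,170.5),(317,170.5)],.037),("mouth",[(221,108),(343,108)],.039),("mid",[(239,100),(321,100)],.037)]:
    w=p2w(p,a,z)[:,:2]*1000; print(n,[loc(x).tolist() for x in w],loc(w.mean(0)),w.mean(0))
print(o["ee_pos"],o["tcp_rot"],loc(o["ee_pos"][:2]*1000))
t=M-17*U+2.0*Vv; print(t, t-o["ee_pos"][:2]*1000)
E
```

```text
front [[-45.5, 33.0], [-45.2, -27.1]] [-45.4   2.9] [468.9291482   43.72356166]
mouth [[1.2, 46.0], [1.7, -44.1]] [1.4 0.9] [513.64380431  57.7448295 ]
mid [[6.9, 32.7], [7.2, -27.9]] [7.1 2.4] [518.43694297  61.07883277]
[0.43705755 0.03072182 0.13219065] [-9.00284836e+01  8.18748067e-03 -6.98399612e+01] [-79.8   1.6]
[495.93434274  52.4941239 ] [58.87679176 21.77230002]
```

```bash
python3 -m jog '[{"rotation":[0,0,0],"travel":[29,11,0],"jaw":1},{"rotation":[0,0,0],"travel":[30,11,0],"jaw":1},{"rotation":[0,0,0],"travel":[0,0,-30],"jaw":1},{"rotation":[0,0,0],"travel":[0,0,-25],"jaw":1},{"rotation":[0,0,0],"travel":[0,0,0],"jaw":1}]'
python3 - <<'E'
from h import *
im=bot.camera("wrist"); p=bot.camera_params("wrist"); cv2.imwrite("pics/w7.png",im[:,:,::-1]); o=bot.get_obs(); print(np.round(o["wrist_force"],1),o["ee_pos"].round(4),loc(o["ee_pos"][:2]*1000),o["opening"])
E
```

```text
time: 13.3
ee_pos: [0.4946, 0.0526, 0.0753]
tcp_rot: [-90.2, 0.1, -69.8]
wrist_force: [0.7, 0.4, 0.9]
opening: 0.0855
[ 0.4  0.2 -0.2] [0.4953 0.0526 0.0769] [-17.5   2.3] 0.08546447359432534
```

View pics/w7.png

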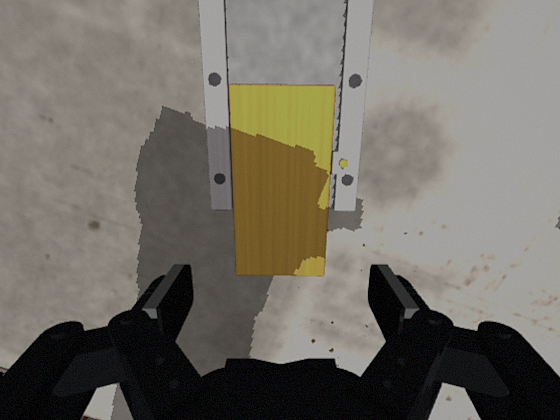

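The blank (columns 235 to 325, centre 280) is centred between the fingers, and the area in front of the mouth is clear. I'll go down.

```bash
python3 -m jog '[{"rotation":[0,0,0],"travel":[0,0,-18],"jaw":1},{"rotation":[0,0,0],"travel":[0,0,-18],"jaw":1},{"rotation":[0,0,0],"travel":[0,0,-15],"jaw":1},{"rotation":[0,0,0],"travel":[0,0,-10],"jaw":1},{"rotation":[0,0,0],"travel":[0,0,0],"jaw":1},{"rotation":[0,0,0],"travel":[0,0,0],"jaw":1}]'
python3 - <<'E'
from h import *
im=bot.camera("wrist"); p=bot.camera_params("wrist"); cv2.imwrite("pics/w8.png",im[:,:,::-1]); o=bot.get_obs(); print(np.round(o["wrist_force"],1),o["ee_pos"].round(4),loc(o["ee_pos"][:2]*1000),o["opening"])
im=bot.camera("side"); cv2.imwrite("pics/s8.png",cv2.resize(im[180:280,200:340],None,fx=5,fy=5)[:,:,::-1])
E
```

```text
time: 14.1
ee_pos: [0.4959, 0.0525, 0.0169]
tcp_rot: [-90.0, -0.0, -69.9]
wrist_force: [0.3, -0.4, 0.5]
opening: 0.0852
[-0.2 -0.5  0.2] [0.496  0.0525 0.017 ] [-17.   2.] 0.08559860189640446
```

View pics/w8.png

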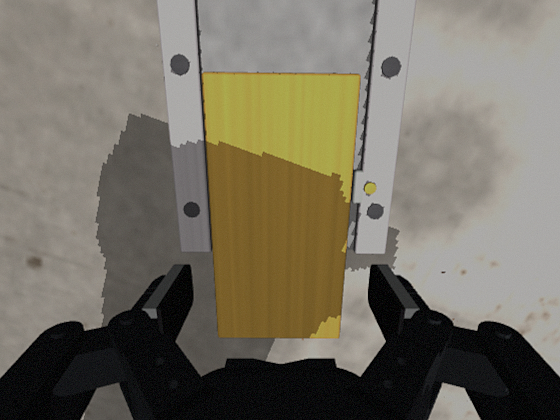

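View pics/s8.png

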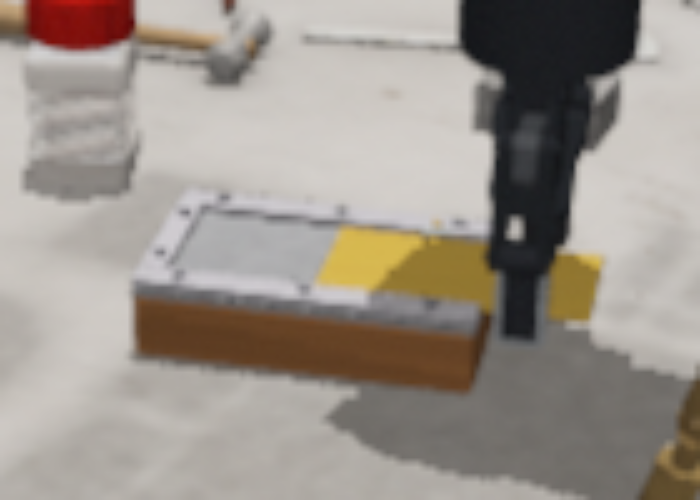

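The fingers straddle the overhanging part and are clear of the tray's front edge. I'll lower a little more and grip.

```bash
python3 -m jog '[{"rotation":[0,0,0],"travel":[0,0,-4],"jaw":1},{"rotation":[0,0,0],"travel":[0,0,0],"jaw":0.5},{"rotation":[0,0,0],"travel":[0,0,0],"jaw":0.4},{"rotation":[0,0,0],"travel":[0,0,0],"jaw":-1},{"rotation":[0,0,0],"travel":[0,0,0],"jaw":-1},{"rotation":[0,0,0],"travel":[0,0,0],"jaw":-1},{"rotation":[0,0,0],"travel":[0,0,0],"jaw":-1}]' 50
python3 - <<'E'
from h import *
im=bot.camera("wrist"); p=bot.camera_params("wrist"); cv2.imwrite("pics/w9.png",im[:,:,::-1]); o=bot.get_obs(); print(np.round(o["wrist_force"],1),o["torque"].round(2),o["ee_pos"].round(4),loc(o["ee_pos"][:2]*1000),o["opening"])
E
```

```text
time: 15.08
ee_pos: [0.4957, 0.0526, 0.0126]
tcp_rot: [-90.0, 0.0, -69.9]
wrist_force: [-2.6, 1.4, 4.3]
opening: 0.0583
[-1.3  0.6  4.8] [0.19 0.26 0.03] [0.4957 0.0526 0.0126] [-17.2   2.2] 0.058032276440282506
```

View pics/w9.png

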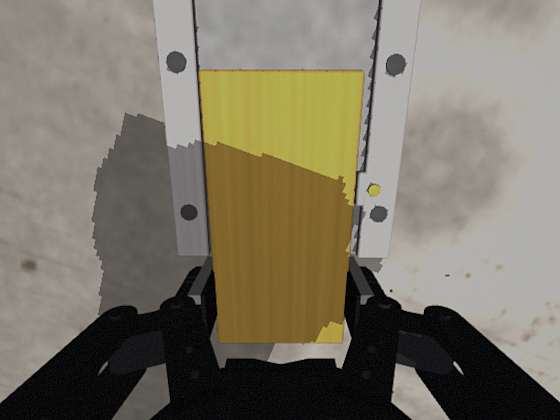

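The jaws hold the blank at 58 mm opening. I'll lift it straight out of the channel.

```bash
python3 -m jog '[{"rotation":[0,0,0],"travel":[0,0,1],"jaw":-1},{"rotation":[0,0,0],"travel":[0,0,2],"jaw":-1},{"rotation":[0,0,0],"travel":[0,0,3],"jaw":-1},{"rotation":[0,0,0],"travel":[0,0,5],"jaw":-1},{"rotation":[0,0,0],"travel":[0,0,8],"jaw":-1},{"rotation":[0,0,0],"travel":[0,0,12],"jaw":-1},{"rotation":[0,0,0],"travel":[0,0,15],"jaw":-1},{"rotation":[0,0,0],"travel":[0,0,10],"jaw":-1}]' 60
python3 - <<'E'
from h import *
im=bot.camera("wrist"); p=bot.camera_params("wrist"); cv2.imwrite("pics/w10.png",im[:,:,::-1]); o=bot.get_obs(); print(np.round(o["wrist_force"],1),o["torque"].round(2),o["ee_pos"].round(4),o["tcp_rot"].round(2),loc(o["ee_pos"][:2]*1000),o["opening"])
im=bot.camera("side"); cv2.imwrite("pics/s10.png",cv2.resize(im[160:280,200:340],None,fx=5,fy=5)[:,:,::-1])
E
```

```text
time: 16.12
ee_pos: [0.496, 0.0525, 0.0699]
tcp_rot: [-89.9, -0.0, -69.9]
wrist_force: [-0.8, 0.2, -1.7]
opening: 0.0577
[-0.8 -0.1 -1.5] [ 0.04 -0.04 -0.01] [0.4965 0.0526 0.071 ] [-8.985e+01 -4.000e-02 -6.986e+01] [-16.5   1.9] 0.057918295123618325
```

View pics/w10.png

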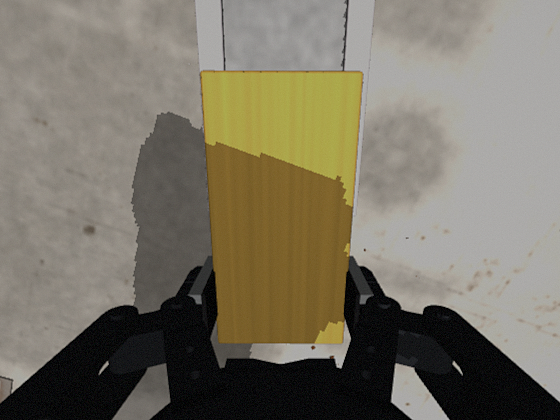

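View pics/s10.png

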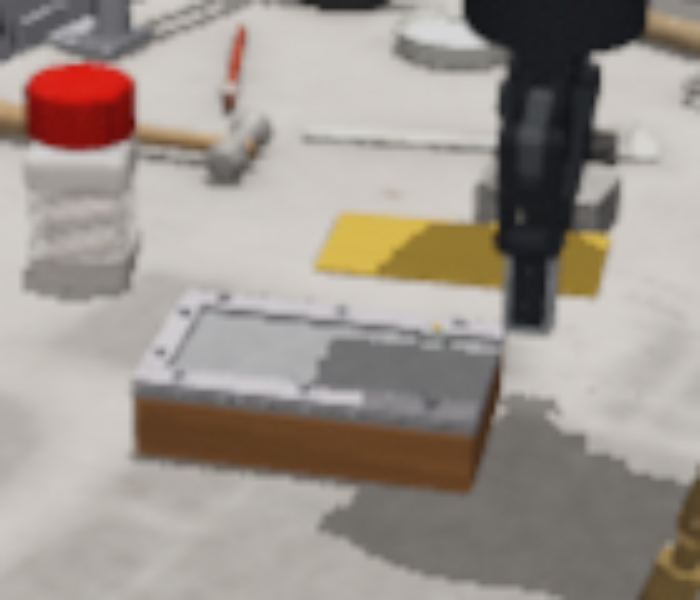

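The blank is held level, with its position in the gripper unchanged. I'll compute the blank in the tool frame and take a new view of the block from closer in.

```bash
python3 - <<'E'
from h import *
p=bot.camera_params("wrist"); o=bot.get_obs(); e=o["ee_pos"]*1000; y=np.radians(o["tcp_rot"][2])
px=[(201,71.5),(362.5,71.5),(343.5,343.5),(218.5,343.5)]
w=p2w(p,px,e[2]/1000+.0244)[:,:2]*1000
a=np.array([np.cos(y),np.sin(y)]); f=np.array([-a[1],a[0]])  # f = forward (tray +x)
for x in w: print("jaw",round((x-e[:2])@a,1),"fwd",round((x-e[:2])@f,1))
c=w.mean(0)-e[:2]; print("centre jaw,fwd",c@a,c@f)
d=w[0]-w[3]; d2=w[1]-w[2]; print(np.degrees(np.arctan2(d[1],d[0])),np.degrees(np.arctan2(d2[1],d2[0])),np.hypot(*d),np.hypot(*(w[1]-w[0])),np.degrees(y)+90)
E
python3 -m jog '[{"rotation":[0,0,0],"travel":[0,-20,30],"jaw":-1},{"rotation":[0,0,-3],"travel":[0,-30,35],"jaw":-1},{"rotation":[0,0,-3],"travel":[0,-30,30],"jaw":-1},{"rotation":[0,0,-3],"travel":[0,-20,0],"jaw":-1},{"rotation":[0,0,-3],"travel":[0,-10,0],"jaw":-1},{"rotation":[0,0,0],"travel":[0,0,0],"jaw":-1},{"rotation":[0,0,0],"travel":[0,0,0],"jaw":-1}]'
python3 - <<'E'
from h import *
im=bot.camera("wrist"); p=bot.camera_params("wrist"); cv2.imwrite("pics/w11.png",im[:,:,::-1]); o=bot.get_obs(); print(o["ee_pos"].round(4),o["tcp_rot"].round(2),o["opening"])
E
```

```text
jaw -28.6 fwd 90.9
jaw 29.3 fwd 90.9
jaw 29.9 fwd -27.2
jaw -29.4 fwd -27.3
centre jaw,fwd 0.29920021783778744 31.81689381907618
19.753587771096484 20.426665910592323 118.15022679576904 57.84152542355388 20.14175105806376
time: 17.1
ee_pos: [0.4953, -0.0569, 0.1629]
tcp_rot: [-90.1, 0.0, -81.8]
wrist_force: [0.2, -0.7, -2.2]
opening: 0.0579
[ 0.4954 -0.0568  0.163 ] [-9.004e+01  2.000e-02 -8.178e+01] 0.05802137095967511
```

View pics/w11.png

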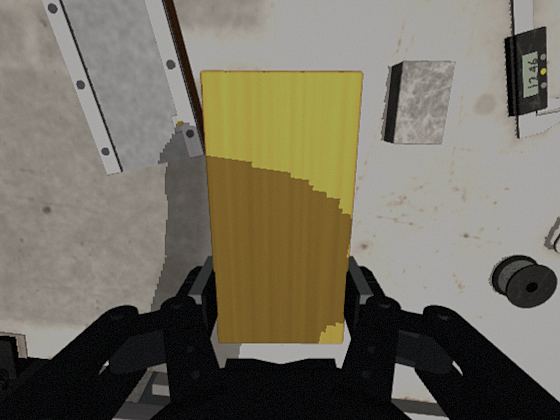

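The block is fully visible on the right, its top face spanning about (400..455, 62..143). I'll zoom in for the corners.

```bash
python3 - <<'E'
import cv2
im=cv2.imread("pics/w11.png"); a=cv2.resize(im[50:155,375:465],None,fx=6,fy=6,interpolation=cv2.INTER_CUBIC); cv2.imwrite("pics/w11b.png",a[:600])
E
```

```text
(no output)
```

View pics/w11b.png

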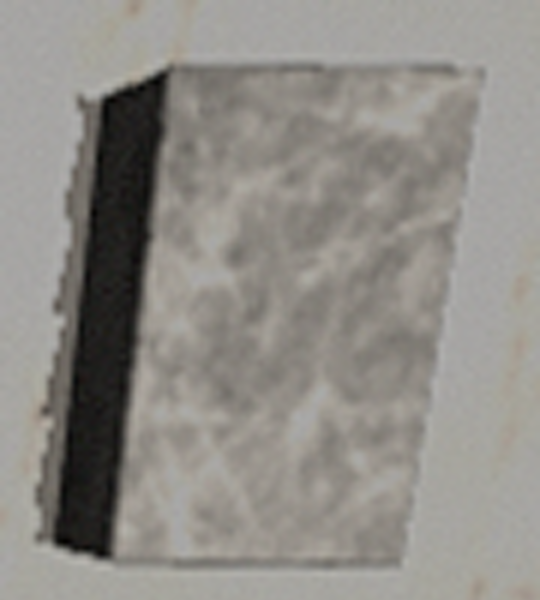

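```bash
python3 - <<'E'
from h import *
p=bot.camera_params("wrist"); o=bot.get_obs(); e=o["ee_pos"]*1000
w=p2w(p,(np.array([(170,66),(486,68),(403,563),(112,560)])+.5)/6-.5+np.array([375,50]),.028)[:,:2]*1000
print(w.round(1).tolist(),w.mean(0),[ (round(float(np.hypot(*d)),1),round(float(np.degrees(np.arctan2(d[1],d[0]))),1)) for d in np.roll(w,-1,0)-w])
for th in (7.7,):
  t=np.radians(th); f=np.array([np.cos(t),np.sin(t)]); a=np.array([f[1],-f[0]])
  c=w.mean(0); tcp=c-31*f-0.3*a; print(th,tcp,tcp-e[:2],e, o["tcp_rot"])
E
```

```text
[[628.3, -140.5], [634.3, -183.9], [567.6, -192.8], [561.8, -149.6]] [ 597.99512552 -166.71550914] [(43.8, -82.1), (67.3, -172.4), (43.6, 97.7), (67.1, 7.8)]
7.7 [ 567.23445047 -170.57178592] [  71.8188627  -113.72201717] [495.41558778 -56.84976876 162.99014541] [-9.00367201e+01  1.87735511e-02 -8.17791670e+01]
```

```bash
python3 -m jog '[{"rotation":[0,0,-0.4],"travel":[12,-19,-16],"jaw":-1},{"rotation":[0,0,0],"travel":[12,-19,-16],"jaw":-1},{"rotation":[0,0,0],"travel":[12,-19,-16],"jaw":-1},{"rotation":[0,0,0],"travel":[12,-19,-16],"jaw":-1},{"rotation":[0,0,0],"travel":[12,-19,-16],"jaw":-1},{"rotation":[0,0,0],"travel":[11.5,-19.5,-16],"jaw":-1},{"rotation":[0,0,0],"travel":[0,0,-15],"jaw":-1},{"rotation":[0,0,0],"travel":[0,0,-8],"jaw":-1}]'
python3 -m jog '[{"rotation":[0,0,0],"travel":[0,0,-5],"jaw":-1},{"rotation":[0,0,0],"travel":[0,0,0],"jaw":-1},{"rotation":[0,0,0],"travel":[0,0,0],"jaw":-1}]'
python3 - <<'E'
from h import *
im=bot.camera("wrist"); p=bot.camera_params("wrist"); cv2.imwrite("pics/w12.png",im[:,:,::-1]); o=bot.get_obs(); print(o["ee_pos"].round(4),o["tcp_rot"].round(2),o["opening"])
im=bot.camera("side"); cv2.imwrite("pics/s12.png",cv2.resize(im[140:240,260:400],None,fx=5,fy=5)[:,:,::-1])
E
```

```text
time: 18.15
ee_pos: [0.5662, -0.1721, 0.0422]
tcp_rot: [-90.1, 0.1, -82.3]
wrist_force: [0.1, -0.2, -1.7]
opening: 0.0581
time: 18.52
ee_pos: [0.5674, -0.1718, 0.0401]
tcp_rot: [-89.9, -0.0, -82.2]
wrist_force: [-0.8, -0.4, -2.6]
opening: 0.0581
[ 0.5674 -0.1719  0.0401] [-8.994e+01 -3.000e-02 -8.224e+01] 0.05764659416273694
```

View pics/w12.png

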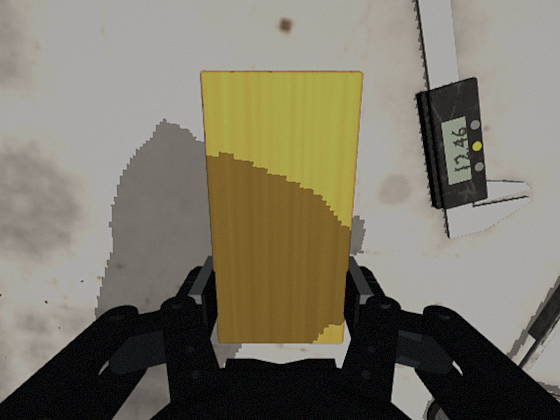

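View pics/s12.png

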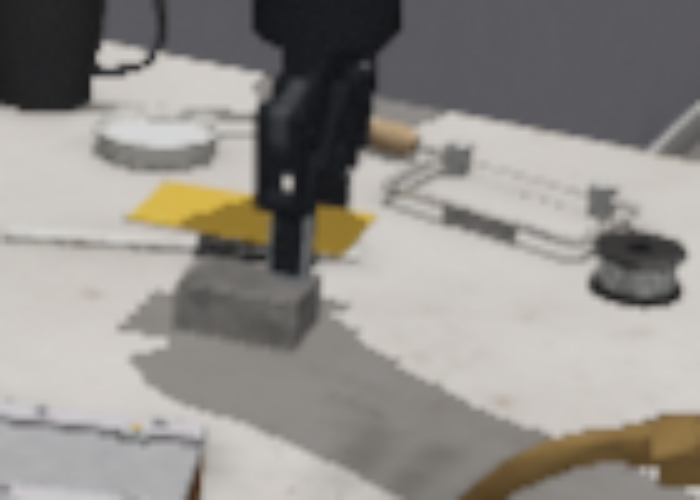

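```bash
python3 - <<'E'
from h import *
p=bot.camera_params("wrist"); e=bot.get_obs()["ee_pos"]*1000
print((p2w(p,[(418,110),(433,205),(450,237),(420,400),(500,340)],.01)[:,:2]*1000-e[:2]).round())
o=[]
E
python3 -m jog '[{"rotation":[0,0,0],"travel":[-0.5,0.3,-10],"jaw":-1},{"rotation":[0,0,0],"travel":[0,0,-8],"jaw":-1},{"rotation":[0,0,0],"travel":[0,0,-5],"jaw":-1},{"rotation":[0,0,0],"travel":[0,0,-3],"jaw":-1},{"rotation":[0,0,0],"travel":[0,0,-1.5],"jaw":-1},{"rotation":[0,0,0],"travel":[0,0,0],"jaw":-1},{"rotation":[0,0,0],"travel":[0,0,0],"jaw":-1}]'
```

```text
[[  88.  -63.]
 [  37.  -86.]
 [  19. -103.]
 [-111. -120.]
 [ -51. -160.]]
time: 19.5
ee_pos: [0.5667, -0.1717, 0.0121]
tcp_rot: [-90.0, -0.0, -82.3]
wrist_force: [0.5, 0.2, -2.3]
opening: 0.0577
```

```bash
python3 -m jog '[{"rotation":[0,0,0],"travel":[0,0,-1],"jaw":-1},{"rotation":[0,0,0],"travel":[0,0,-1],"jaw":-1},{"rotation":[0,0,0],"travel":[0,0,-0.7],"jaw":-1},{"rotation":[0,0,0],"travel":[0,0,0],"jaw":-1}]'
python3 -m jog '[{"rotation":[0,0,0],"travel":[0,0,-0.7],"jaw":-1},{"rotation":[0,0,0],"travel":[0,0,0],"jaw":-1}]'
python3 - <<'E'
from h import *
for i in range(2):
  im=bot.camera("side"); o=bot.get_obs(); print(o["wrist_force"].round(1),o["ee_pos"].round(4))
cv2.imwrite("pics/s13.png",cv2.resize(im[150:230,270:390],None,fx=6,fy=6)[:,:,::-1])
E
```

```text
time: 20.0
ee_pos: [0.5665, -0.1717, 0.0091]
tcp_rot: [-90.0, 0.0, -82.3]
wrist_force: [0.2, 0.1, -1.7]
opening: 0.0578
time: 20.25
ee_pos: [0.5665, -0.1717, 0.0084]
tcp_rot: [-90.0, 0.0, -82.3]
wrist_force: [-0.8, -0.3, -1.8]
opening: 0.0578
[-0.1  0.2 -2.2] [ 0.5665 -0.1717  0.0085]
[ 0.6 -0.5 -1.3] [ 0.5666 -0.1717  0.0085]
```

View pics/s13.png

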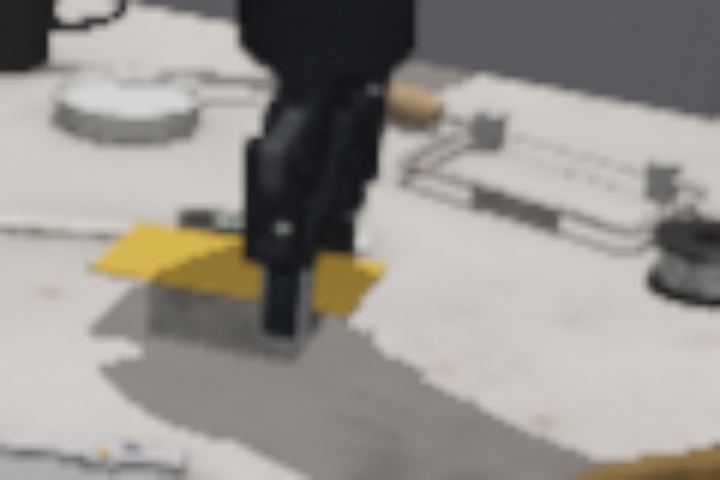

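Not in contact yet. I'll continue in small steps.

```bash
python3 -m jog '[{"rotation":[0,0,0],"travel":[0,0,-0.7],"jaw":-1},{"rotation":[0,0,0],"travel":[0,0,0],"jaw":-1}]'
python3 -m jog '[{"rotation":[0,0,0],"travel":[0,0,-0.6],"jaw":-1},{"rotation":[0,0,0],"travel":[0,0,0],"jaw":-1}]'
python3 -m jog '[{"rotation":[0,0,0],"travel":[0,0,-0.5],"jaw":-1},{"rotation":[0,0,0],"travel":[0,0,0],"jaw":-1}]'
```

```text
time: 20.6
ee_pos: [0.5666, -0.1717, 0.0077]
tcp_rot: [-90.0, 0.0, -82.3]
wrist_force: [-0.7, 0.3, -1.7]
opening: 0.0578
time: 20.85
ee_pos: [0.5666, -0.1717, 0.0072]
tcp_rot: [-90.0, -0.0, -82.3]
wrist_force: [-0.3, -0.3, -0.8]
opening: 0.058
time: 21.1
ee_pos: [0.5666, -0.1717, 0.007]
tcp_rot: [-90.0, -0.0, -82.3]
wrist_force: [-0.7, -0.2, 2.3]
opening: 0.0578
```

It touched down gently at about 4 N net. Now I'll release.

```bash
python3 -m jog '[{"rotation":[0,0,0],"travel":[0,0,-0.2],"jaw":-1},{"rotation":[0,0,0],"travel":[0,0,0],"jaw":0.4},{"rotation":[0,0,0],"travel":[0,0,0],"jaw":0.5},{"rotation":[0,0,0],"travel":[0,0,0],"jaw":0.6},{"rotation":[0,0,0],"travel":[0,0,0],"jaw":0.7},{"rotation":[0,0,0],"travel":[0,0,0],"jaw":0.7},{"rotation":[0,0,0],"travel":[0,0,0],"jaw":0.7}]'
python3 - <<'E'
from h import *
im=bot.camera("wrist"); p=bot.camera_params("wrist"); cv2.imwrite("pics/w14.png",im[:,:,::-1]); o=bot.get_obs(); print(o["ee_pos"].round(4),o["tcp_rot"].round(2),o["opening"],o["wrist_force"].round(1))
im=bot.camera("side"); cv2.imwrite("pics/s14.png",cv2.resize(im[150:230,270:390],None,fx=6,fy=6)[:,:,::-1])
E
```

```text
time: 21.98
ee_pos: [0.5666, -0.1717, 0.0065]
tcp_rot: [-90.0, -0.0, -82.3]
wrist_force: [-0.5, 0.3, 0.4]
opening: 0.0726
[ 0.5666 -0.1717  0.0065] [-90.    -0.   -82.26] 0.07263916834985668 [-0.  -0.8  0.2]
```

View pics/w14.png

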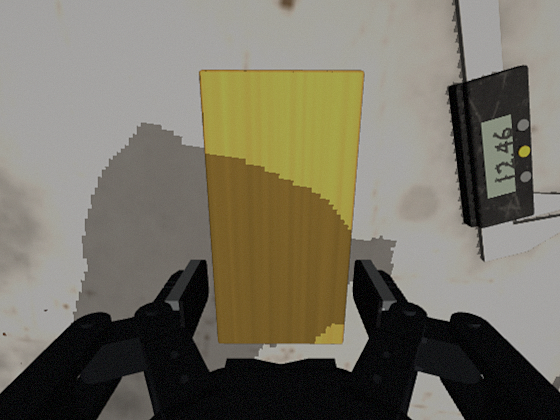

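View pics/s14.png

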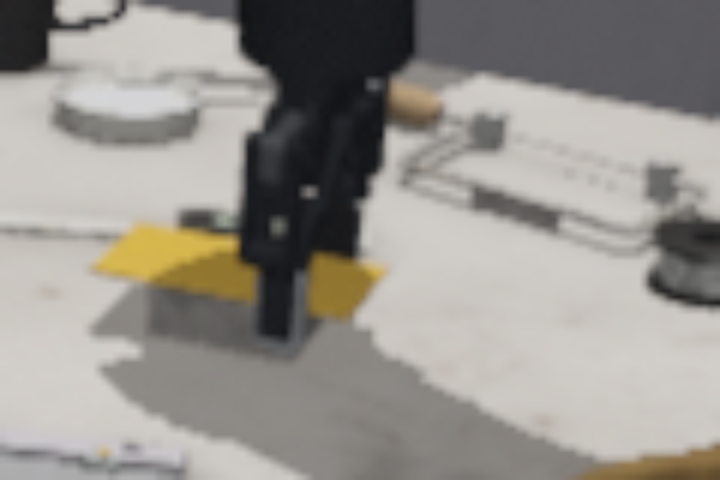

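Both fingers are clear of the blank (pads at about columns 200 and 360, blank edges at 215 and 350), and it lies still on the block. I'll retreat straight up, then back.

```bash
python3 -m jog '[{"rotation":[0,0,0],"travel":[0,0,3],"jaw":0.7},{"rotation":[0,0,0],"travel":[0,0,15],"jaw":0.7},{"rotation":[0,0,0],"travel":[0,0,40],"jaw":0.7},{"rotation":[0,0,0],"travel":[0,0,50],"jaw":0.7},{"rotation":[0,0,0],"travel":[-20,0,50],"jaw":0.7},{"rotation":[0,0,0],"travel":[-55,0,0],"jaw":0.7},{"rotation":[0,0,0],"travel":[-55,0,0],"jaw":0.7},{"rotation":[0,0,0],"travel":[0,0,0],"jaw":0.7}]'
python3 -m jog '[{"rotation":[0,0,0],"travel":[0,0,0],"jaw":0.7},{"rotation":[0,0,0],"travel":[0,0,0],"jaw":0.7}]'
python3 - <<'E'
from h import *
for c in ["wrist","top","side"]:
    im=bot.camera(c); p=bot.camera_params(c); cv2.imwrite(f"pics/{c}15.png",im[:,:,::-1])
    for t,z in [("blank_center",.031),("block_top",.028),("flux_bottle",.104),("spool",.025),("cup",.018)]:
      for d in bot.trace(c,t)[:1]:
        r,b=rect(p,d["mask"],z); print(c,t,round(d["score"],2),np.round(r[0],1),np.round(r[1],1),round(r[2],1),np.round(b).tolist())
o=bot.get_obs(); print(o["ee_pos"].round(4),o["tcp_rot"].round(2),o["time"])
E
```

```text
time: 23.08
ee_pos: [0.4341, -0.1716, 0.1663]
tcp_rot: [-89.9, -0.1, -82.3]
wrist_force: [1.6, 0.0, 1.7]
opening: 0.0725
time: 23.32
ee_pos: [0.4375, -0.1717, 0.1648]
tcp_rot: [-90.0, -0.0, -82.2]
wrist_force: [-0.4, -0.9, -0.5]
opening: 0.0725
wrist blank_center 0.78 [ 569.4 -171.2] [63.5 61. ] 7.8 [[534.0, -145.0], [542.0, -206.0], [605.0, -197.0], [597.0, -137.0]]
wrist spool 0.78 [ 439.1 -327.4] [62.7 50.5] 71.2 [[405.0, -349.0], [453.0, -365.0], [473.0, -306.0], [425.0, -290.0]]
top blank_center 0.74 [583.3  81.9] [155.9  93.3] 20.0 [[494.0, 99.0], [526.0, 11.0], [672.0, 65.0], [641.0, 152.0]]
top flux_bottle 0.62 [758.8  10.5] [72.5 57. ] 20.7 [[715.0, 24.0], [735.0, -29.0], [803.0, -3.0], [783.0, 50.0]]
top cup 0.64 [725.8 322.7] [53.8 52.2] 43.8 [[688.0, 323.0], [724.0, 285.0], [763.0, 322.0], [727.0, 360.0]]
side blank_center 0.56 [ 598.3 -161.4] [117.4  63.1] 7.8 [[536.0, -138.0], [544.0, -201.0], [661.0, -185.0], [652.0, -122.0]]
side block_top 0.69 [ 577.2 -115.4] [74.3 58.1] 10.7 [[535.0, -94.0], [546.0, -151.0], [619.0, -137.0], [608.0, -80.0]]
side flux_bottle 0.7 [706.3  99.7] [ 52.8 249. ] 36.9 [[610.0, 183.0], [760.0, -16.0], [802.0, 16.0], [653.0, 215.0]]
side spool 0.68 [ 430.8 -302.1] [ 45.1 106.8] 17.2 [[393.0, -258.0], [425.0, -360.0], [468.0, -347.0], [437.0, -244.0]]
side cup 0.63 [716.6 334. ] [55.2 86.1] 47.5 [[666.0, 343.0], [730.0, 285.0], [767.0, 325.0], [704.0, 383.0]]
[ 0.4366 -0.1717  0.1645] [-90.    -0.   -82.26] 24.225
```

View pics/wrist15.png

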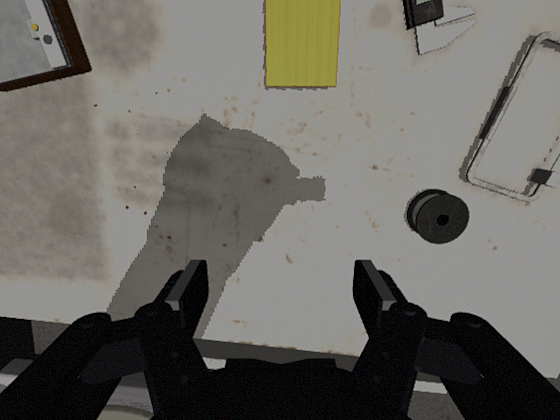

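```bash
python3 - <<'E'
import cv2
im=cv2.imread("pics/side15.png"); cv2.imwrite("pics/side15z.png",cv2.resize(im[150:240,270:400],None,fx=6,fy=6,interpolation=cv2.INTER_CUBIC))
E
```

```text
(no output)
```

View pics/side15z.png

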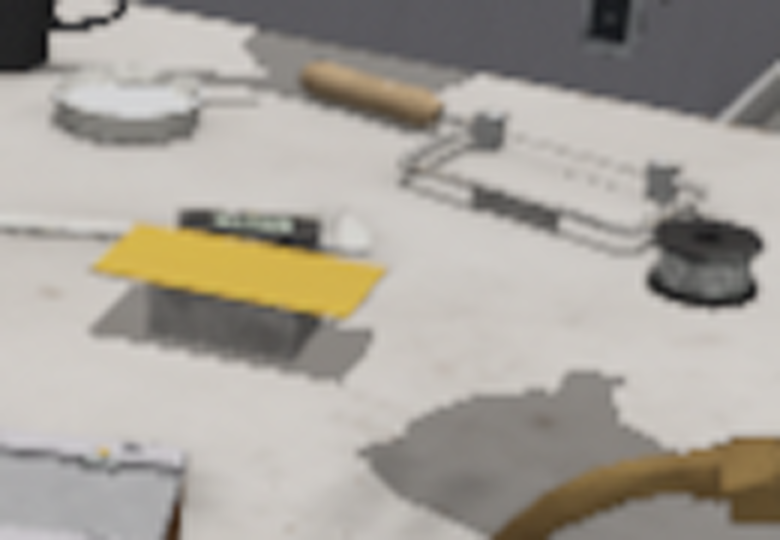

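View pics/top15.png

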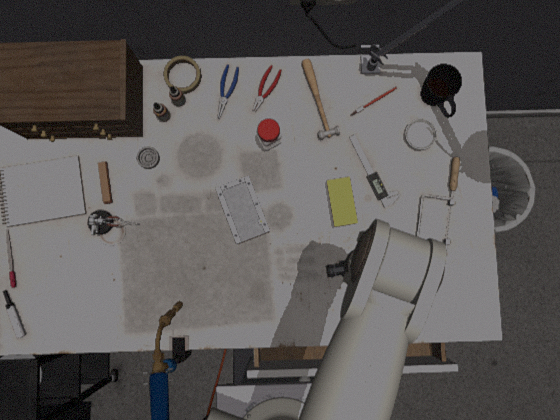

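The blank lies flat on the block and the bystanders look unmoved. I'll measure the centring from the top view, before against after.

```bash
python3 - <<'E'
from h import *
p=bot.camera_params("top")
im=cv2.imread("pics/top15.png"); hsv=cv2.cvtColor(im,cv2.COLOR_BGR2HSV)
m=cv2.inRange(hsv,(22,70,60),(40,255,255)); m[:, :310]=0; m[:,370:]=0; m[:165]=0;m[235:]=0
m=cv2.morphologyEx(m,cv2.MORPH_CLOSE,np.ones((3,3)))
r,b=rect(p,m>0,.031); ys,xs=np.nonzero(m); print("blank",np.round(r[0],1),np.round(r[1],1),round(r[2],1), p2w(p,[(xs.mean(),ys.mean())],.031)[0,:2]*1000)
pc=bot.camera_params("side"); im=cv2.imread("pics/side15.png"); hs=cv2.cvtColor(im,cv2.COLOR_BGR2HSV); m=cv2.inRange(hs,(20,120,80),(35,255,255)); m[:,:280]=0; m[:,340:]=0; m[:180]=0;m[210:]=0
ys,xs=np.nonzero(m);cs,_=cv2.findContours(m,cv2.RETR_EXTERNAL,cv2.CHAIN_APPROX_NONE); c=max(cs,key=cv2.contourArea)
r,b=rect(pc,m>0,.031); print("side blank",np.round(r[0],1),np.round(r[1],1),round(r[2],1))
a=cv2.imread("pics/top0.png")[180:225,320:365]; b2=cv2.imread("pics/top15.png")[165:240,310:375]
cv2.imwrite("pics/cmp1.png",cv2.resize(a,None,fx=12,fy=12,interpolation=cv2.INTER_CUBIC)); 
s=cv2.imread("pics/side0.png")[180:220,280:340]; cv2.imwrite("pics/cmp2.png",cv2.resize(s,None,fx=12,fy=12,interpolation=cv2.INTER_CUBIC))
E
```

```text
blank [ 597.1 -168.2] [119.1  59.2] 7.6 [ 596.76330334 -168.35748884]
side blank [ 597.7 -167. ] [115.8  67.1] 7.5
```

View pics/cmp1.png

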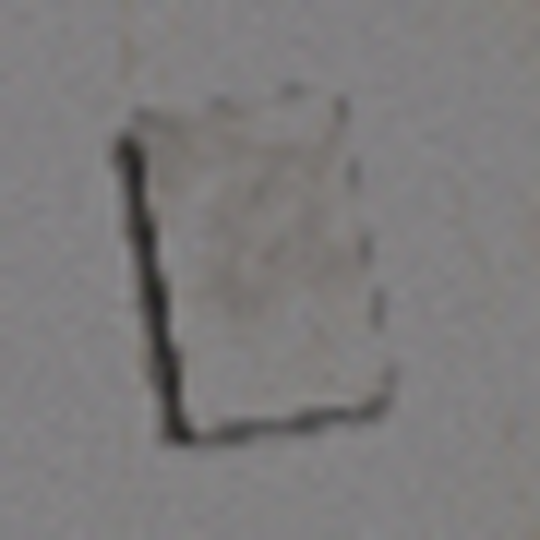

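View pics/cmp2.png

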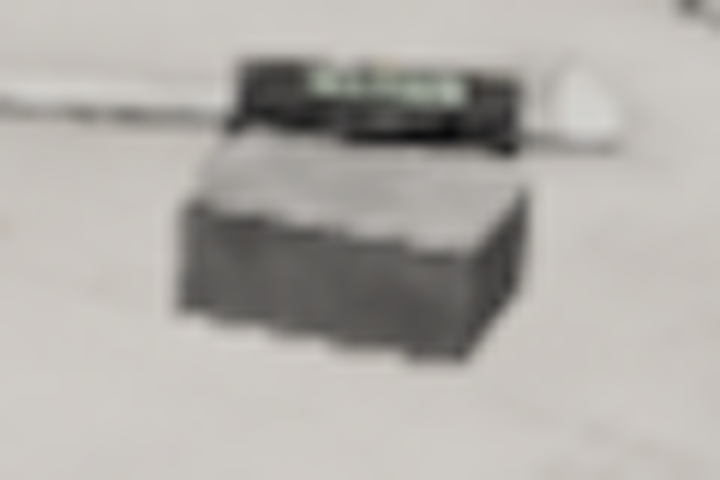

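```bash
python3 - <<'E'
from h import *
for c,pts,o in [("top",[(138,112),(345,98),(390,402),(185,432)],(320,180)),("side",[(218,132),(530,182),(470,250),(185,205)],(280,180))]:
    w=p2w(bot.camera_params(c),(np.array(pts)+.5)/12-.5+np.array(o),.028)[:,:2]*1000
    print(c,w.mean(0).round(1),[(round(float(np.hypot(*d)),1),round(float(np.degrees(np.arctan2(d[1],d[0]))),1)) for d in np.roll(w,-1,0)-w])
E
```

```text
top [ 597.4 -168.3] [(43.8, -87.6), (65.0, -174.0), (43.5, 96.8), (68.3, 6.2)]
side [ 599.1 -164.1] [(72.7, -169.0), (41.6, 96.9), (64.3, 11.9), (42.8, -71.7)]
```

Top camera, same calibration: block top was at (597.4, -168.3) mm before, and the blank is at (597.0, -168.3) mm now. It is centred and aligned, so I'll hand it in.

```bash
python3 -c "
from workcell import bot
print(bot.job_done()); o=bot.get_obs(); print(o['time'],o['wrist_force'].round(1))"
```

```text
the job is handed in; nothing more can be done
None
the job is handed in; nothing more can be done
```

The blank is lying flat, centred and lengthwise on the bench block, and the job was handed in at about 24 s of the 72 s allowed.

- **Sliding:** I slid the blank out with the closed gripper. It read about 6.5–9.6 N during the drag, with no slip seen, and the 14 N limit was not exceeded in any reading. The force was only read between short moves, so brief peaks would not have shown.
- **Gripping:** About 46 mm stuck out over the tray's open end. I took the blank by its long sides at 50–60 N and lifted it level.
- **Placing:** It touched the block with about 4 N, then I let go and backed the gripper away.

**Last checks:**
- **Centring:** the top camera, seeing the whole blank, puts its centre within about 0.5 mm of where the block's centre was at the start. The block is covered now, so its current position was not measured directly.
- **Direction:** the blank lies at 7.6°, and the block at about 7.8° from the wrist views.
- **Surroundings:** the block and the bystanders look unmoved in the pictures.

**Disagreements:**
- **Side view:** its rough estimate differed by about 3 mm across the block. It came from a few hand-picked pixels at low resolution, so I relied on the top and wrist views.
- **Detector:** in the last top view the network labelled the empty tray as the blank, so I used colour there instead.

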